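# Scan the red rack's label with the hand scanner

### The job

Take the hand-held scanner out of its cradle and scan the bar-code label of the red tube rack: point the window squarely at the middle of the label from about 6 cm away and keep it still there for two seconds, without touching the rack and without scanning the blue rack. Then lay the scanner back in its cradle the way it was, let go of it, and leave the bottles, the jar and the tip box where they stand.

Things in the scene. Friction and masses are not known exactly. Their poses are not given: they have to be found in the camera images.
- scanner_grip (a point): grasp point of the loose, rigid, always-on hand scanner (0.15-0.29 kg): on the centre line of its black handle. x along the handle to the yellow head, z up as it lies in the cradle. Handle 32 mm wide (y), 28 high, from x = -61 mm to the head; head x = 52 to 98 mm, 50 wide, from 21 above to 55 mm below the centre line; window in its underside. Balances 13 mm ahead of this point
- scanner_window (a point): middle of the scanner's red window in the underside of the head, with the scanner's axes: 75 mm ahead (x) of and 55 mm below (z) the grasp point. The scanner looks along -z from here
- cradle_seat (a point): where the grasp point sits when the scanner lies in the fixed grey cradle, 100 mm above the bench; x towards the head, z up. Foot 200 x 110 x 12 mm, x = -80 to 120 mm. Two forks 8 mm thick at x = -38 and +38 mm, saddles 86 mm above the bench, ears to 110 mm on both sides, 39 mm apart at the saddle, 55 mm at the top; the handle lies between them and lifts straight out
- red_rack: red plastic tube rack fixed on a grey stand; origin on the bench under its centre, x from its low front to its high back. 150 mm wide (y), about 130 mm deep; its top slopes 35 degrees, from 52 mm high in front to 118 mm at the back; capped tubes stand 24 mm out of the upper half of the slope
- red_rack_label: white 45 x 70 mm bar-code label with black bars, on the lower half of the red rack's sloping top. Origin at its centre, on its surface, 71 mm above the bench; z points straight out of the label (35 degrees from vertical, leaning towards the rack's low front, which faces roughly to the robot), x up the slope, y level across it
- blue_rack: blue plastic tube rack fixed on a grey stand; origin on the bench under its centre, x from its low front to its high back. 150 mm wide (y), about 130 mm deep; its top slopes 35 degrees, from 52 mm high in front to 118 mm at the back; capped tubes stand 24 mm out of the upper half of the slope
- blue_rack_label: white 45 x 70 mm bar-code label with black bars, on the lower half of the blue rack's sloping top. Origin at its centre, on its surface, 71 mm above the bench; z points straight out of the label (35 degrees from vertical, leaning towards the rack's low front, which faces roughly to the robot), x up the slope, y level across it
- amber_bottle: brown glass bottle, 48 mm across, 85 mm tall, standing; origin under its centre. A bystander
- white_jar: white jar with blue cap, 54 mm across, 60 mm tall, standing; origin under its centre. A bystander
- wash_bottle: clear bottle with red cap, 64 mm across, 150 mm tall, standing; origin under its centre. A bystander
- green_bottle: green glass bottle with black cap, 56 mm across, 120 mm tall, standing; origin under its centre. A bystander
- tip_box: clear box with orange lid, 87 x 122 x 61 mm (x, y, z); origin under its centre. A bystander
Not all that is in view belongs to the job. What is shaped like the part that bears cradle_seat but green is not meant.

How it is judged:
On the way:
1. the scanner's window looks squarely at the middle of the red rack's label from about 60 mm and is held still for 1.5 s (x of scanner_window in the frame of red_rack_label between -0.02 and 0.02 m and y of scanner_window in the frame of red_rack_label between -0.02 and 0.02 m and z of scanner_window in the frame of red_rack_label between 0.035 and 0.085 m and angle between the z axis of scanner_window and the z axis of red_rack_label, either way round below 0.21 rad and linear speed of scanner below 0.02 m/s and angular speed of scanner below 0.2 rad/s), for 1.5 s.
At the end, for the whole second after the job is handed in: Red label scanned (window 35-85 mm off, within 20 mm of centre each way and 12 degrees of square, under 20 mm/s and 0.2 rad/s for 1.5 s); scanner then at rest, released in its cradle within 15 mm of its seat, 7 degrees of upright, 8.5 degrees of its line, head at the same end as before (distance between scanner_grip and cradle_seat below 0.015 m and angle between the x axis of scanner_grip and the x axis of cradle_seat, either way round below 0.15 rad and x of scanner_window in the frame of cradle_seat above 0.05 m and angle between scanner_grip's own z axis and vertical below 0.12 rad and linear speed of scanner below 0.02 m/s and contact force between scanner and the fingers below 0.1 N); the robot touches nothing.
It fails at once if the blue rack's label is scanned (the scanner is held still, squarely before it) (x of scanner_window in the frame of blue_rack_label between -0.02 and 0.02 m and y of scanner_window in the frame of blue_rack_label between -0.02 and 0.02 m and z of scanner_window in the frame of blue_rack_label between 0.035 and 0.085 m and angle between the z axis of scanner_window and the z axis of blue_rack_label, either way round below 0.21 rad and linear speed of scanner below 0.02 m/s and angular speed of scanner below 0.2 rad/s).
It fails at once if the scanner touches a rack (contact force between scanner and red_rack above 1 N or contact force between scanner and blue_rack above 1 N).
It fails at once if a bottle, the jar or the tip box is pushed more than 30 mm or knocked over (distance of any of amber_bottle, white_jar, wash_bottle, green_bottle, tip_box from where it was at the start of the episode above 0.03 m or angle between any of amber_bottle, white_jar, wash_bottle, green_bottle, tip_box's own z axis and vertical above 0.5 rad).
It also fails if it takes over 58 s, if anything falls off the work surface, if the arm or the gripper's body presses on something with over 40 N, if the wrist force passes 120 N, or if a joint passes its speed limit or range.

### The arm

A 7-joint arm with a two-finger parallel gripper is mounted at the origin on the work surface. World frame = base frame: x ahead of the robot, y to its left, z up, the work surface at z = 0. Lengths are in m, angles in rad, forces in N, time in s.
With the tool pointing down it reaches from about 0.425 to 1.025 m from the base axis. Payload 9.4 kg.
Tool frame: the origin (TCP) lies at the very end of the fingers, on their centre line; the grasp point (between the pads) lies 19 mm behind it (arm.grasp_offset is the z of the grasp point in the tool frame, in m); z points along the fingers, y is the line along which they close (so a half turn about z gives the same grasp; the last joint's range is limited). The gripper opens to 85 mm and grips with 20 to 120 N. Pads are 22 mm wide; open, the fingers measure 114 mm over their backs; the gripper's body (76 mm by 85 mm) begins 54 mm behind the grasp point. The pads swing forward as they close: fully open they stand 13 mm farther back than shut.
Start: joints at [-0.077, 0.599, -0.003, 1.599, 0.002, 0.943, -0.08], TCP at [0.725, -0, 0.231] pointing down, gripper open.
Joint ranges: [-2.57, 2.57], [-0.35, 1.97], [-1.29, 1.29], [0.11, 2.56], [-1.05, 4.19], [0.11, 1.86], [-2.63, 2.63]. Speed limits (rad/s): [2.22, 2.22, 3.01, 3.01, 3.14, 3.14, 3.14].

### API

Orientations are given as a unit quaternion [x, y, z, w].
In Python, from bench import arm, camera, camera_model gives the robot as it stands.
- The arm moves only by the shell command python3 -m jog 'ROWS' [OPENING] [FORCE]. ROWS is JSON, a list that holds one entry, the list of rows, each a list of 4 numbers: the shift along the tool's x, y, z in m, then the turn about the tool's z in degrees. A call has 1 to 5 rows; each row is the pose to reach, as a shift and turn from the pose commanded when the call began, along the tool's axes at that moment; what a row does not reach only later rows make up. A row lasts 1/8 s, in which the tool goes at most 62.5 mm and 10.7 degrees, less where a joint would pass 70% of its speed; a pose out of reach is approached as far as the arm can. A call with a gripper value outside its range is refused whole. OPENING is the closure, from 0 (fully open) to 1 (shut), set as the call begins (- or left out, the last holds). The fingers move at their own pace and stop on an object; FORCE is the grip in N (left out, the last holds). Time passes only in rows, so rows that repeat a pose let the fingers close. It gives the time, the measured TCP pose, the force, the opening and the grip force at its end, in the units of the state.
- arm.sense(): the state, without advancing time (a new reading comes with each control period).
- camera(name): name is "scene" or "side" or "wrist"; returns the picture (384x512x3 uint8, red, green, blue); there is no depth.
- camera_model(name): a dict with "fovy" (degrees; the focal length in pixels is half the picture's height over the tangent of half this angle, whatever the lens; pixels are square), "cx", "cy" (the principal point, pixels), "extrinsics" (4x4, takes a point from camera to world coordinates). Camera axes: x right, y up, looking along -z (the intrinsics and any distortion apply to the point x, -y, -z); pixel columns grow to the right and rows downward; lengths in m; the calibration is good to about 2 mm. A picture is of the moment at which its call begins: read the wrist's pose just before it. camera_model takes no time and is no camera call; for the wrist camera it gives the pose at the moment of the call.
- arm.sign_off(): hands the job in; it is judged then, once.
The state is a dict: "time": time; "q": joint angles; "qvel": joint speeds; "joint_efforts": joint torques, N m; "position": TCP position; "eef_rot": TCP orientation; "contact_force": force on the tool from outside, world axes, zero at the start; "ft_torque": the same for the moment, N m; "grip_width": finger opening in m; "grip_force": force on a finger pad.
Only numpy, scipy, OpenCV 4.12 (cv2) and the standard library are available. Lean on these libraries where they do the work, as an engineer would, in place of code of your own. Each camera call takes 0.05 s, during which the arm holds its last target. There are 200 camera calls.

## Working session

There is one attempt and no reset: what is moved stays moved. The work goes in short steps, Python scripts to look and compute and a shell command to move; the robot and the scene stay as the last step left them, time stands still between calls to the robot, and variables do not carry over. Pictures are saved under pics/ and viewed, at most 10 in all, crops included, and the job is handed in when it is done.

```bash
ls; mkdir -p pics
python3 - <<'E'
from bench import arm,camera,camera_model
import cv2,numpy as np
ims=[]
for n in ["scene","side"]:
    m=camera_model(n); print(n,{k:(np.round(v,4).tolist()) if k!='lens' else v for k,v in m.items() if not isinstance(v,(str,dict))}, [k for k in m])
    im=camera(n); np.save(f'pics/{n}.npy',im); cv2.imwrite(f'pics/{n}0.png',cv2.resize(im[:,:,::-1],(800,600),interpolation=cv2.INTER_CUBIC))
s=arm.sense(); print(s['time'],s['position'],s['eef_rot'],arm.grasp_offset)
E
```

```text
pics
scene {'fovy': 52.2553, 'cx': 250.5946, 'cy': 193.0414, 'extrinsics': [[0.11, -0.6652, 0.7386, 1.4718], [0.9939, 0.078, -0.0777, -0.2015], [-0.006, 0.7426, 0.6697, 0.9498], [0.0, 0.0, 0.0, 1.0]]} ['fovy', 'cx', 'cy', 'extrinsics']
side {'fovy': 43.504, 'cx': 254.3916, 'cy': 192.6272, 'extrinsics': [[-0.947, 0.2469, -0.2054, 0.249], [-0.321, -0.7072, 0.63, 0.6627], [0.0103, 0.6625, 0.749, 1.0068], [0.0, 0.0, 0.0, 1.0]]} ['fovy', 'cx', 'cy', 'extrinsics']
0.1 [ 7.24588894e-01 -2.03359853e-06  2.30508616e-01] [ 7.07095036e-01  7.07118192e-01 -5.22657450e-04 -4.45299063e-04] -0.0187
```

View pics/scene0.png

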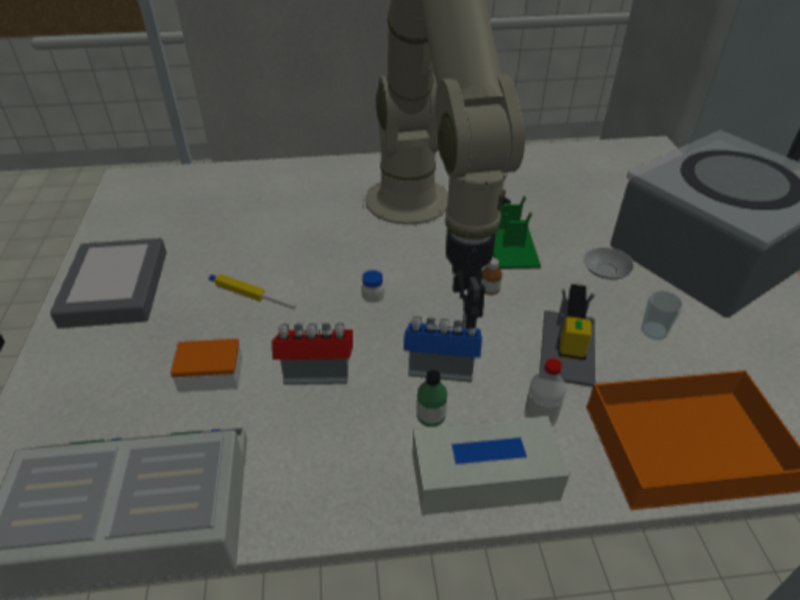

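View pics/side0.png

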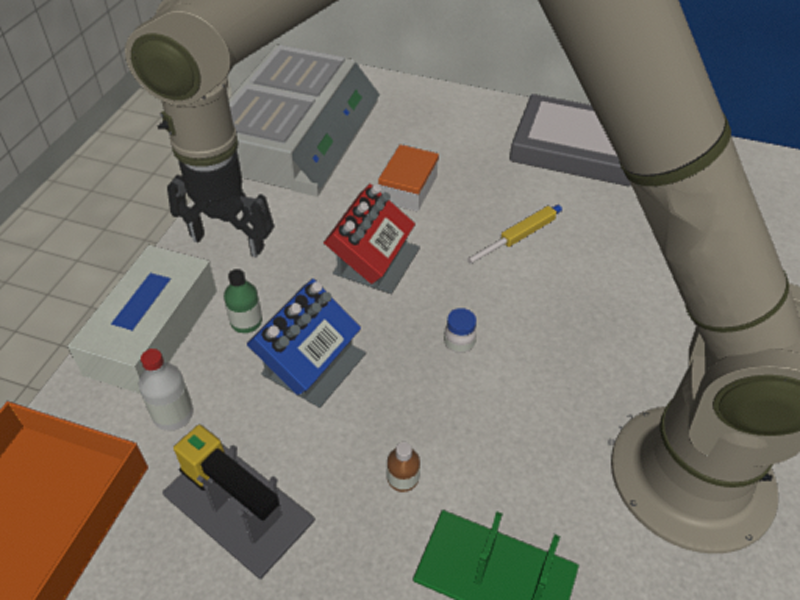

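The side view (800 px scale) shows everything that matters:
- The scanner lies in the **grey** cradle: yellow head at (198,455), black handle running to (272,508). The green cradle look-alike is at (500,560) and is not the one meant.
- The red rack is at (370,245) with its label at (387,237). The blue rack's label at (322,343) is to be avoided.

I'll measure next.

```bash
cat > h.py <<'E'
import numpy as np,cv2
from bench import arm,camera,camera_model
def ray(m,uv):
    f=192/np.tan(np.radians(m['fovy'])/2); E=np.array(m['extrinsics'])
    d=E[:3,:3]@np.array([(uv[0]-m['cx'])/f,-(uv[1]-m['cy'])/f,-1]); return E[:3,3],d
def onz(m,uv,z):
    o,d=ray(m,uv); return o+d*(z-o[2])/d[2]
def px(m,p):
    f=192/np.tan(np.radians(m['fovy'])/2); E=np.array(m['extrinsics']); c=E[:3,:3].T@(np.array(p)-E[:3,3])
    return [m['cx']+f*c[0]/-c[2], m['cy']-f*c[1]/-c[2]]
def blob(mask,roi=None,k=0):
    mk=mask.astype(np.uint8)
    if roi: z=np.zeros_like(mk); x0,y0,x1,y1=roi; z[y0:y1,x0:x1]=mk[y0:y1,x0:x1]; mk=z
    if k: mk=cv2.morphologyEx(mk,cv2.MORPH_CLOSE,np.ones((k,k)))
    c=max(cv2.findContours(mk,cv2.RETR_EXTERNAL,cv2.CHAIN_APPROX_NONE)[0],key=cv2.contourArea)
    return c[:,0,:].astype(np.float32)
E
python3 - <<'E'
from h import *
m=camera_model('side'); im=np.load('pics/side.npy'); hsv=cv2.cvtColor(im,cv2.COLOR_RGB2HSV); H,S,V=cv2.split(hsv)
o=im[:,:,::-1].copy()
for n,roi in [('red',(232,132,264,170)),('blue',(188,198,224,236))]:
    c=blob((S<60)&(V>120),roi,5); r=cv2.minAreaRect(c); b=cv2.boxPoints(r)
    print(n,r,[onz(m,p,.071).round(3).tolist() for p in b],onz(m,r[0],.071).round(4))
    cv2.polylines(o,[np.int32(b)],True,(0,255,0))
c=blob((H>18)&(H<35)&(S>120)&(V>60),(100,260,150,320)); print('head',cv2.minAreaRect(c),c.min(0),c.max(0)); cv2.polylines(o,[np.int32(c)],True,(255,0,255))
c=blob(V<40,(120,270,190,340)); r=cv2.minAreaRect(c); print('handle',r); cv2.polylines(o,[np.int32(cv2.boxPoints(r))],True,(0,255,0))
print([onz(m,p,.114).round(3).tolist() for p in cv2.boxPoints(r)])
g=o[110:384,95:385]; cv2.imwrite('pics/c1.png',cv2.resize(g,None,fx=2.18,fy=2.18,interpolation=cv2.INTER_CUBIC))
E
```

```text
red ((250.73489379882812, 152.6644287109375), (22.774648666381836, 21.709646224975586), 34.99201965332031) [[0.601, -0.239, 0.071], [0.593, -0.32, 0.071], [0.525, -0.286, 0.071], [0.536, -0.208, 0.071]] [ 0.5633 -0.2627  0.071 ]
blue ((205.0746612548828, 219.56790161132812), (18.22943115234375, 25.49429702758789), 42.273685455322266) [[0.624, 0.022, 0.071], [0.607, -0.048, 0.071], [0.56, -0.022, 0.071], [0.578, 0.045, 0.071]] [ 5.922e-01 -2.000e-04  7.100e-02]
head ((127.5, 290.5000305175781), (29.698482513427734, 29.698482513427734), 45.0) [111. 272.] [142. 310.]
handle ((153.57958984375, 309.51177978515625), (54.863563537597656, 18.711013793945312), 39.40066146850586)
[[0.649, 0.277, 0.114], [0.642, 0.239, 0.114], [0.524, 0.282, 0.114], [0.533, 0.318, 0.114]]
```

View pics/c1.png

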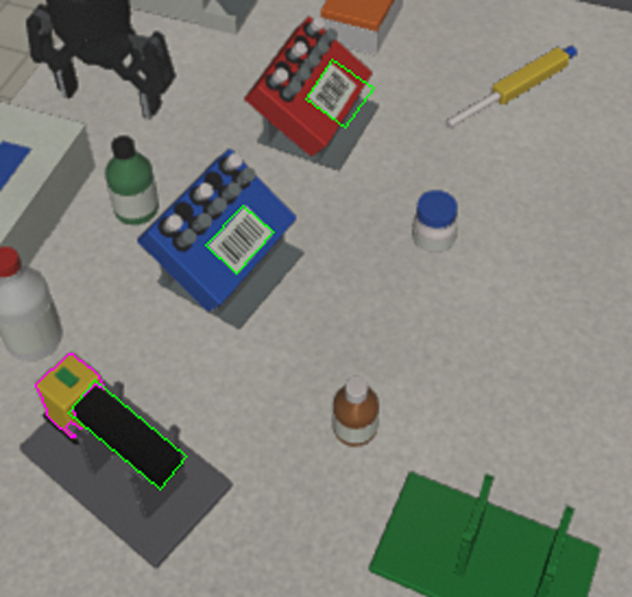

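The crop confirms three things: the scanner sits in the grey cradle with its head at (65,390) and its handle ending at (170,475); the red rack's label is at (335,90), the blue one's at (240,240). The green cradle at (480,540) is empty. I'll move above the scanner now.

```bash
python3 -m jog '[[[0.055,-0.025,-0.03,-10],[0.11,-0.05,-0.06,-20],[0.165,-0.075,-0.07,-30],[0.22,-0.1,-0.07,-40],[0.275,-0.128,-0.07,-50]]]' 0 20; python3 -m jog '[[[0,0,0,-10],[0,0,0,-20],[0,0,0,-20],[0,0,0,-20]]]'
python3 - <<'E'
from h import *
s=arm.sense(); print(s['time'],s['position'],s['q'])
m=camera_model('wrist'); im=camera('wrist'); np.save('pics/w1.npy',im); print(m['fovy'],m['cx'],m['cy'],np.round(m['extrinsics'],3).tolist()); print(px(m,[.597,.275,.1]))
cv2.imwrite('pics/w1.png',im[:,:,::-1])
E
```

```text
time: 0.72
position: [0.5984, 0.2719, 0.3014]
eef_rot: [0.339, 0.941, 0.0, 0.0]
contact_force: [0.5, 0.4, -0.5]
grip_width: 0.0855
grip_force: 0.0
time: 1.23
position: [0.5994, 0.2699, 0.301]
eef_rot: [0.176, 0.984, -0.0, -0.0]
contact_force: [0.2, 0.3, -0.6]
grip_width: 0.0852
grip_force: 0.0
1.225 [0.59940696 0.269943   0.30100252] [-0.27714601  0.472676   -0.34956248  1.67151291  0.18282454  1.030168
  0.53154026]
69.28548682300074 256.3984376954432 194.74129117073701 [[0.346, -0.897, -0.274, 0.529], [0.938, 0.331, 0.102, 0.296], [-0.001, -0.292, 0.956, 0.443], [0.0, 0.0, 0.0, 1.0]]
[np.float64(259.5587709399165), np.float64(169.18531770867102)]
```

View pics/w1.png

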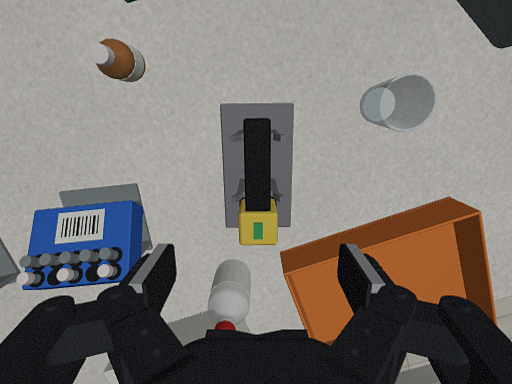

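The wrist view shows the scanner handle at (257,118)-(257,208), the head at (258,222) and the cradle foot at (220-293,103-228). The wash bottle stands just ahead of the head at (230,290).

Run:
```python
from h import *
m=camera_model('wrist'); im=np.load('pics/w1.npy'); hsv=cv2.cvtColor(im,cv2.COLOR_RGB2HSV); H,S,V=cv2.split(hsv)
c=blob(V<38,(235,105,282,212)); r=cv2.minAreaRect(c); b=cv2.boxPoints(r); print('handle',r)
b=b[np.argsort(b[:,1])]; t=(b[0]+b[1])/2; h=(b[2]+b[3])/2
T,Hd=onz(m,t,.114),onz(m,h,.114); print('tail',T,'head end',Hd,np.linalg.norm(T-Hd),np.degrees(np.arctan2(*(Hd-T)[1::-1])))
c=blob((H>18)&(H<35)&(S>120)&(V>60),(225,190,290,260)); r=cv2.minAreaRect(c); print('head',r,[onz(m,p,.121).round(4).tolist() for p in cv2.boxPoints(r)])
g=blob((S<40)&(V>60)&(V<115),(210,95,305,235),15); r=cv2.minAreaRect(g); print('foot',r); B=[onz(m,p,.012) for p in cv2.boxPoints(r)]; print(np.round(B,4).tolist(),np.mean(B,0))
```

```text
handle ((257.0, 164.0), (34.0, 92.0), 0.0)
tail [0.53734617 0.29357399 0.114     ] head end [0.64232774 0.25497966 0.114     ] 0.1118510234917562 -20.184922841959033
head ((257.5, 221.0), (46.0, 39.0), 90.0) [[0.6173, 0.2395, 0.121], [0.6337, 0.2841, 0.121], [0.6923, 0.2639, 0.121], [0.675, 0.217, 0.121]]
foot ((257.5536193847656, 164.7874298095703), (123.61174774169922, 73.21723175048828), 88.8982925415039)
[[0.5019, 0.2481, 0.012], [0.5373, 0.3501, 0.012], [0.7264, 0.2928, 0.012], [0.6863, 0.1764, 0.012]] [0.6129609  0.26686657 0.012     ]
```

```bash
python3 -m jog '[[[0.007,0.001,0.05,0],[0.014,0.001,0.1,0],[0.014,0.001,0.14,0],[0.014,0.001,0.16,0],[0.014,0.001,0.16,0]]]'
python3 - <<'E'
from h import *
s=arm.sense(); R=cv2.Rodrigues  # quick look
from scipy.spatial.transform import Rotation as Ro
Rm=Ro.from_quat(s['eef_rot']).as_matrix(); print((Rm.T@(np.array([.5865,.2755,.081])-s['position'])).round(4), np.degrees(np.arctan2(Rm[1,1],Rm[0,1])))
m=camera_model('wrist'); im=camera('wrist'); np.save('pics/w2.npy',im); hsv=cv2.cvtColor(im,cv2.COLOR_RGB2HSV); H,S,V=cv2.split(hsv)
c=blob((H>18)&(H<35)&(S>120)&(V>60)); r=cv2.boundingRect(c.astype(int)); print('head',r,[onz(m,p,.121).round(4).tolist() for p in [(r[0],r[1]+5),(r[0]+r[2],r[1]+5)]])
cv2.imwrite('pics/w2.png',im[:,:,::-1])
E
```

```text
time: 1.9
position: [0.5858, 0.2756, 0.1397]
eef_rot: [0.174, 0.985, -0.001, -0.001]
contact_force: [-0.1, -1.0, 1.0]
grip_width: 0.0855
grip_force: 0.0
[-0.0008  0.0003  0.0587] 69.90723827256969
head (224, 274, 68, 60) [[0.6091, 0.2441, 0.121], [0.6246, 0.2868, 0.121]]
```

View pics/w2.png

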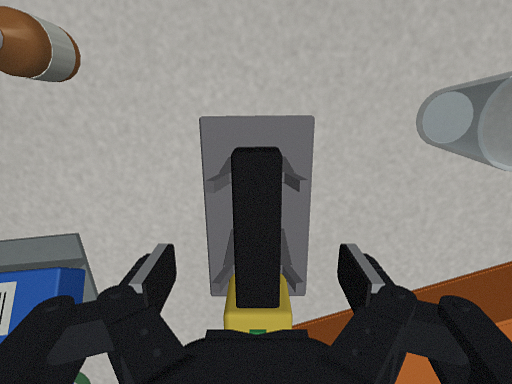

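The wrist view shows the handle at x≈257, midway between the pads at (155,270) and (360,270). I'll descend, grip and lift.

```bash
python3 -m jog '[[[0,0,0.03,0],[0,0,0.058,0],[0,0,0.058,0],[0,0,0.058,0]]]'; python3 -m jog '[[[0,0,0,0],[0,0,0,0],[0,0,0,0],[0,0,0,0],[0,0,0,0]]]' 1 30;  python3 -m jog '[[[0,0,0,0],[0,0,0,0],[0,0,-0.02,0],[0,0,-0.045,0],[0,0,-0.07,0]]]'; python3 -m jog '[[[0,0,-0.01,0],[0,0,-0.01,0]]]'
python3 - <<'E'
from h import *
m=camera_model('side'); im=camera('side'); cv2.imwrite('pics/s2.png',cv2.resize(im[200:384,60:260,::-1],None,fx=3,fy=3,interpolation=cv2.INTER_CUBIC))
E
```

```text
time: 2.45
position: [0.5873, 0.2766, 0.0849]
eef_rot: [0.174, 0.985, 0.001, 0.001]
contact_force: [1.0, -0.3, -0.2]
grip_width: 0.0857
grip_force: 0.0
time: 3.08
position: [0.5868, 0.2761, 0.0838]
eef_rot: [0.174, 0.985, 0.0, 0.0]
contact_force: [-0.5, -0.7, 5.2]
grip_width: 0.0317
grip_force: 30.7
time: 3.7
position: [0.5863, 0.276, 0.1547]
eef_rot: [0.174, 0.985, -0.0, -0.0]
contact_force: [0.3, 0.8, -2.2]
grip_width: 0.0317
grip_force: 30.3
time: 3.95
position: [0.5867, 0.2761, 0.164]
eef_rot: [0.174, 0.985, 0.0, 0.0]
contact_force: [0.8, -0.6, -3.2]
grip_width: 0.0316
grip_force: 30.5
```

View pics/s2.png

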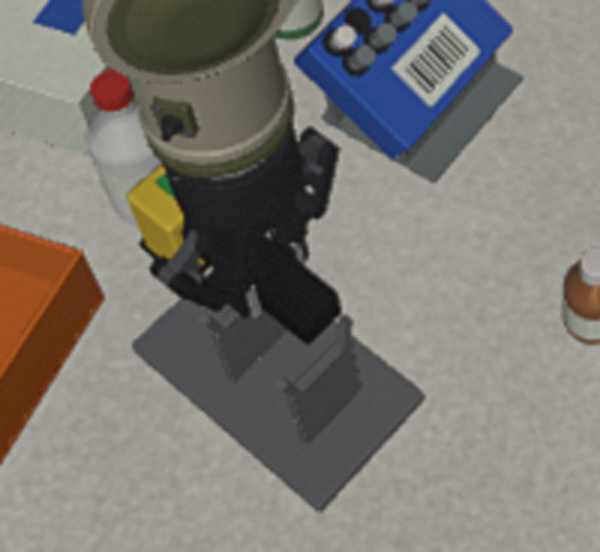

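The scanner is lifted and roughly level in the grip, head left at (160,215), tail at (320,310), with the cradle empty below. The tool can't be tilted, so I'll pitch the scanner head-up in the grip: hook the back of its head on the rear fork and press down. First I'll check the clearance behind.

```bash
python3 - <<'E'
from h import *
m=camera_model('side')
for p in [(443,511),(415,580),(578,566),(556,537),(498,513)]: print(p,onz(m,(p[0]*.64,p[1]*.64),.0).round(3))
E
python3 -m jog '[[[0.03,0,-0.005,0],[0.06,0,-0.005,0],[0.081,0,-0.005,0],[0.081,0,0.02,0],[0.081,0,0.047,0]]]'; python3 -m jog '[[[0,0,0,0],[0.005,0,0,0],[0.007,0,0,0],[0.007,0,0,0]]]'
```

```text
(443, 511) [0.334 0.175 0.   ]
(415, 580) [0.342 0.283 0.   ]
(578, 566) [0.137 0.192 0.   ]
(556, 537) [0.173 0.161 0.   ]
(498, 513) [0.259 0.152 0.   ]
time: 4.62
position: [0.5103, 0.304, 0.1156]
eef_rot: [0.173, 0.985, 0.0, 0.0]
contact_force: [0.7, -0.0, -2.3]
grip_width: 0.0318
grip_force: 30.5
time: 5.12
position: [0.5057, 0.3056, 0.1174]
eef_rot: [0.174, 0.985, 0.0, 0.002]
contact_force: [5.7, -2.5, -6.3]
grip_width: 0.0317
grip_force: 31.0
```

```bash
python3 -m jog '[[[0.004,0,0.004,0],[0.007,0,0.009,0],[0.009,0,0.014,0],[0.011,0,0.019,0],[0.011,0,0.019,0]]]'
cat > tilt.py <<'E'
from h import *
from scipy.spatial.transform import Rotation as Ro
import sys
s=arm.sense(); Rm=Ro.from_quat(s['eef_rot']).as_matrix(); p=np.array(s['position'])
m=camera_model('wrist'); im=camera('wrist'); V=im.max(2); n=sys.argv[1]; np.save(f'pics/{n}.npy',im)
sx=-Rm[:,0]; sz=-Rm[:,2]; G=p+.016*sz   # pivot: body x=-8mm
for th in range(-10,61,5):
    t=np.radians(th); bx=np.cos(t)*sx+np.sin(t)*sz; bz=-np.sin(t)*sx+np.cos(t)*sz
    print(th,*[np.round(px(m,G+bx*a+bz*b),0).astype(int).tolist() for a,b in[(-.053,.014),(-.053,-.014)]])
col=V[:,248:266].mean(1); print('col',[int(v) for v in col[80:330:5]])
E
python3 tilt.py w3
```

```text
time: 5.75
position: [0.4958, 0.3097, 0.0989]
eef_rot: [0.175, 0.985, 0.001, 0.002]
contact_force: [5.6, -3.4, -0.2]
grip_width: 0.0317
grip_force: 32.0
-10 [256, 180] [256, 156]
-5 [256, 173] [256, 155]
0 [256, 167] [256, 156]
5 [256, 162] [256, 157]
10 [256, 159] [256, 159]
15 [256, 157] [256, 162]
20 [256, 156] [256, 165]
25 [256, 155] [256, 169]
30 [256, 156] [256, 173]
35 [256, 157] [256, 177]
40 [256, 159] [256, 182]
45 [256, 162] [256, 187]
50 [256, 165] [256, 192]
55 [256, 169] [256, 198]
60 [256, 173] [256, 203]
col [171, 171, 170, 167, 170, 169, 175, 170, 172, 171, 169, 169, 171, 172, 170, 171, 172, 172, 27, 35, 34, 35, 33, 33, 34, 32, 30, 32, 33, 33, 31, 31, 32, 33, 32, 32, 32, 32, 30, 32, 32, 32, 29, 30, 31, 29, 29, 29, 27, 27]
```

Run:
```python
from h import *
im=camera('side'); a=im[200:384,60:310,::-1]; w=np.load('pics/w3.npy')[110:360,130:380,::-1]
o=np.hstack([cv2.resize(a,(500,368),interpolation=2),cv2.resize(w,(300,368),interpolation=2)]); cv2.imwrite('pics/s3.png',o)
```

```text
(no output)
```

View pics/s3.png

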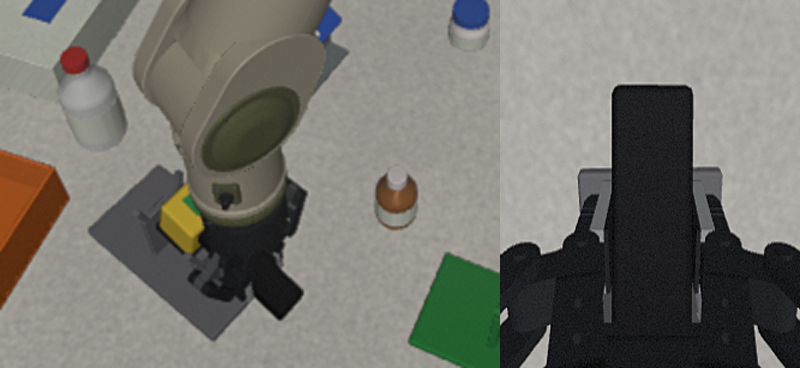

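The wrist view shows the handle's edges parallel (67 px wide at both ends). The camera is inclined 17°, so the scanner is now about 17° head-up, having slid a few mm forward in the grip. I'll continue.

```bash
python3 -m jog '[[[0.001,0,0.005,0],[0.002,0,0.01,0],[0.003,0,0.015,0],[0.004,0,0.019,0],[0.004,0,0.019,0]]]'
cat > tilt.py <<'E'
from h import *
from scipy.spatial.transform import Rotation as Ro
import sys
n=sys.argv[1]; s=arm.sense(); Rm=Ro.from_quat(s['eef_rot']).as_matrix(); p=np.array(s['position']); m=camera_model('wrist')
im=np.load(f'pics/{n}.npy') if len(sys.argv)>2 else camera('wrist'); np.save(f'pics/{n}.npy',im); V=im.max(2)
f=192/np.tan(np.radians(m['fovy'])/2); E=np.array(m['extrinsics']); C=E[:3,3]
def w(r): # width of the dark run through column 256, subpixel
    g=cv2.GaussianBlur(V,(1,3),0)[r].astype(float); o=[]
    for d in(-1,1):
        c=256
        while g[c]<50: c+=d
        o.append(c-d*(g[c]-50)/max(g[c]-g[c-d],1)*1.0)
    return o
row=next(r for r in range(60,330) if V[r:r+3,250:262].max()<60); print('tail row',row)
rows=np.arange(row+6,row+int(sys.argv[2] if len(sys.argv)>2 else 34),2); W=[w(r) for r in rows]
P=[]
for r,(a,b) in zip(rows,W):
    o,d=ray(m,((a+b)/2,r)); dep=f*.032/(b-a); P.append(Rm.T@(o+d*dep-p))
P=np.array(P); print('widths',np.round([b-a for a,b in W],1))
k=np.polyfit(-P[:,0],-P[:,2],1); print('tilt deg',np.degrees(np.arctan(k[0])),'z at pads',k[1],'yaw',np.degrees(np.polyfit(-P[:,0],P[:,1],1)[0]))
o,d=ray(m,(256,row)); t=Rm.T@(o+d*(f*.032/(W[0][1]-W[0][0]))-p); print('tail top edge (tool)',t)
E
python3 tilt.py w4
```

```text
time: 6.48
position: [0.4916, 0.3108, 0.0793]
eef_rot: [0.174, 0.985, 0.0, 0.002]
contact_force: [6.1, -4.5, 1.4]
grip_width: 0.0315
grip_force: 33.3
tail row 173
widths [61.5 61.5 61.5 61.7 61.8 61.8 61.9 62.  62.  62.1 62.6 62.9 62.9 62.9]
tilt deg 31.630733787247735 z at pads 0.026372123893120582 yaw -0.18143751058281615
tail top edge (tool) [ 4.38804793e-02  1.75744916e-05 -7.53150315e-04]
```

Tilt is 31.6°, inside the 35±12° window. I'll tighten the grip, lift clear and measure the red label again with a cleaner mask.

```bash
python3 -m jog '[[[0,0,0,0],[-0.003,0,-0.003,0],[-0.005,0,-0.03,0],[-0.005,0,-0.08,0],[-0.005,0,-0.13,0]]]' 1 90; python3 -m jog '[[[0,0,-0.03,0],[0,0,-0.04,0],[0,0,-0.04,0]]]'
python3 - <<'E'
from h import *
m=camera_model('side'); im=np.load('pics/side.npy'); hsv=cv2.cvtColor(im,cv2.COLOR_RGB2HSV); H,S,V=cv2.split(hsv)
for n,hue,roi in[('red',((H<8)|(H>172)),(205,115,268,185)),('blue',(H>105)&(H<125),(150,175,235,255))]:
    face=blob(hue&(S>110)&(V>50),roi,0); hull=cv2.convexHull(face.astype(int)); mk=np.zeros(V.shape,np.uint8); cv2.fillConvexPoly(mk,hull,1)
    mk=cv2.erode(mk,np.ones((3,3)))
    rr=(236,130,270,170) if n=='red' else (190,200,226,236)
    c=blob((S<90)&(V>95)&(mk>0),rr,5); r=cv2.minAreaRect(c); M=cv2.moments(c); ce=(M['m10']/M['m00'],M['m01']/M['m00'])
    print(n,r,ce,onz(m,ce,.071).round(4),len(c))
    q=cv2.approxPolyDP(cv2.convexHull(c),3,True)[:,0]; print([(p.tolist(),onz(m,p,.071).round(3)[:2].tolist()) for p in q])
E
python3 tilt.py w5
```

```text
time: 7.15
position: [0.4936, 0.3099, 0.2097]
eef_rot: [0.173, 0.985, -0.0, -0.001]
contact_force: [0.6, 0.9, -2.3]
grip_width: 0.0309
grip_force: 89.4
time: 7.52
position: [0.4941, 0.3096, 0.2482]
eef_rot: [0.173, 0.985, 0.0, 0.0]
contact_force: [0.2, -0.7, -3.1]
grip_width: 0.0309
grip_force: 89.5
red ((246.64637756347656, 151.3170928955078), (18.27233123779297, 19.36554718017578), 38.65980529785156) (246.84907902554957, 151.50742721330954) [ 0.5752 -0.2635  0.071 ] 57
[([244.0, 140.0], [0.599, -0.306]), ([257.0, 148.0], [0.553, -0.287]), ([248.0, 164.0], [0.556, -0.218]), ([236.0, 154.0], [0.6, -0.244])]
blue ((204.50001525878906, 219.00001525878906), (20.50609588623047, 24.748737335205078), 45.0) (204.95449500554938, 219.47058823529412) [ 5.926e-01 -4.000e-04  7.100e-02] 65
[([219.0, 216.0], [0.564, -0.022]), ([203.0, 235.0], [0.579, 0.045]), ([191.0, 223.0], [0.621, 0.021]), ([207.0, 204.0], [0.607, -0.048])]
tail row 173
widths [61.4 61.4 61.5 62.1 62.6 62.4 62.6 62.9 62.8 63.  63.3 63.4 63.5 63.4]
tilt deg 37.481096585434464 z at pads 0.03306117490021382 yaw -0.09217252554632123
tail top edge (tool) [ 4.38609512e-02  4.29375417e-05 -6.35812090e-04]
```

```bash
python3 -m jog '[[[-0.015,-0.05,0,0],[-0.03,-0.1,0,-4],[-0.045,-0.155,0,-8],[-0.063,-0.21,0,-13],[-0.078,-0.26,0,-17]]]'; python3 -m jog '[[[-0.005,-0.052,0,0],[-0.005,-0.105,0,0],[-0.005,-0.145,0,0],[-0.005,-0.145,0,0]]]'
python3 - <<'E'
from h import *
m=camera_model('wrist'); im=camera('wrist'); np.save('pics/w6.npy',im); cv2.imwrite('pics/w6.png',im[:,:,::-1]); print(px(m,[.575,-.2635,.071]))
s=arm.sense(); print(s['position'],s['q'])
E
```

```text
time: 8.2
position: [0.4778, 0.0364, 0.2467]
eef_rot: [0.025, 1.0, -0.0, -0.001]
contact_force: [1.0, 0.2, -1.8]
grip_width: 0.0309
grip_force: 89.8
time: 8.7
position: [0.4749, -0.1097, 0.2466]
eef_rot: [0.029, 1.0, -0.0, -0.002]
contact_force: [-0.6, 1.0, -2.4]
grip_width: 0.0308
grip_force: 89.9
[np.float64(141.49176773839952), np.float64(259.8167072697016)]
[ 0.47529329 -0.10752039  0.2467834 ] [ 0.39947563  0.31794657 -0.37642131  2.09513136  0.16697846  0.75923659
  1.43404586]
```

View pics/w6.png

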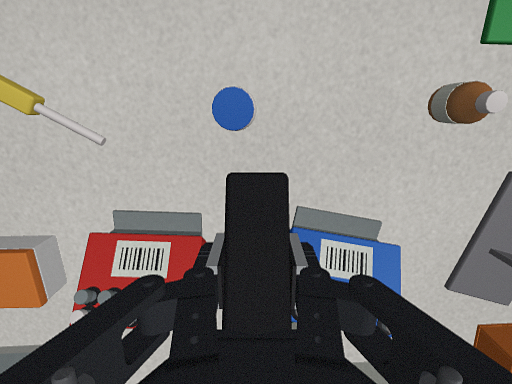

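The wrist view shows the red rack's label at (141,258), where I predicted it, and the blue one's at (346,259). I'll compute its centre and yaw.

Run:
```python
from h import *
from scipy.spatial.transform import Rotation as Ro
m=camera_model('wrist'); im=np.load('pics/w6.npy'); hsv=cv2.cvtColor(im,cv2.COLOR_RGB2HSV); H,S,V=cv2.split(hsv)
c=blob((S<70)&(V>110),(105,238,176,283),7); r=cv2.minAreaRect(c); print(r)
q=cv2.approxPolyDP(cv2.convexHull(c),5,True)[:,0]; print(q.tolist())
b=cv2.boxPoints(r); b=b[np.argsort(b[:,1])]
lo=sorted(b[:2].tolist()); hi=sorted(b[2:].tolist())
A=[onz(m,p,.058) for p in lo]; B=[onz(m,p,.084) for p in hi]; print(np.round(A+B,4).tolist())
L=np.mean(A+B,0); y=(A[1]-A[0])+(B[1]-B[0]); yaw=np.arctan2(y[1],y[0])-np.pi/2; print('label',L,'yaw',np.degrees(yaw))
s=arm.sense(); Rm=Ro.from_quat(s['eef_rot']).as_matrix(); d=np.array([np.cos(yaw),np.sin(yaw),0])
win=L*[1,1,0]+[0,0,.071]+.06*(-np.sin(np.radians(35))*d+[0,0,np.cos(np.radians(35))])
T=win-.108*d-[0,0,.012]; print('TCP target',T,'shift',(Rm.T@(T-s['position'])).round(3)); print('scanner yaw',np.degrees(np.arctan2(-Rm[1,0],-Rm[0,0])))
```

```text
((140.52374267578125, 258.8111572265625), (58.034481048583984, 36.39216613769531), 1.9749339818954468)
[[117.0, 241.0], [170.0, 242.0], [166.0, 277.0], [111.0, 276.0]]
[[0.5516, -0.3007, 0.058], [0.5586, -0.2252, 0.058], [0.5895, -0.2971, 0.084], [0.5964, -0.2246, 0.084]]
label [ 0.57401411 -0.26188637  0.071     ] yaw -5.398971709171799
TCP target [ 0.43223133 -0.24848652  0.10814912] shift [ 0.035 -0.143  0.139]
scanner yaw -3.1557292511741197
```

```bash
python3 -m jog '[[[0.018,-0.05,0,1],[0.035,-0.1,0,2],[0.035,-0.143,0.03,2],[0.035,-0.143,0.07,2],[0.035,-0.143,0.11,2]]]'; python3 -m jog '[[[0,0,0.015,0],[0,0,0.029,0],[0,0,0.029,0],[0,0,0.029,0]]]'
cat > where.py <<'E'
from h import *
from scipy.spatial.transform import Rotation as Ro
s=arm.sense(); Rm=Ro.from_quat(s['eef_rot']).as_matrix(); d=np.array([np.cos(np.radians(-5.4)),np.sin(np.radians(-5.4)),0])
w=s['position']-Rm[:,0]*.108-Rm[:,2]*.012-[.574,-.2619,.071]; a=np.radians(35); up=np.array([0,0,1]); y=np.cross(up,d)
print('window in label frame',w@(np.cos(a)*d+np.sin(a)*up),w@y,w@(-np.sin(a)*d+np.cos(a)*up),s['time'],np.abs(s['qvel']).max())
E
python3 where.py; python3 tilt.py w7
```

```text
time: 9.38
position: [0.434, -0.2465, 0.1366]
eef_rot: [0.043, 0.999, 0.001, -0.0]
contact_force: [0.3, -0.1, -3.2]
grip_width: 0.0308
grip_force: 90.1
time: 9.88
position: [0.4344, -0.2475, 0.1101]
eef_rot: [0.043, 0.999, -0.0, 0.001]
contact_force: [0.1, -0.7, -2.5]
grip_width: 0.031
grip_force: 90.0
window in label frame 0.002881127035433892 0.001970952205059087 0.06053519567474237 9.875 0.007369039897172317
tail row 173
widths [61.7 61.7 61.7 61.7 61.7 62.  62.1 62.1 62.1 62.2 62.3 62.5 62.6 63.1]
tilt deg 28.434544553244155 z at pads 0.023810122033462503 yaw 0.21993908621704272
tail top edge (tool) [ 0.04391671  0.00015575 -0.00120275]
```

```bash
python3 -m jog '[[[0,0,0,0],[0,0,0,0],[0,0,0,0],[0,0,0,0],[0,0,0,0]]]' >/dev/null; python3 -m jog '[[[0,0,0,0],[0,0,0,0],[0,0,0,0],[0,0,0,0],[0,0,0,0]]]'>/dev/null
python3 - <<'E'
from h import *
from scipy.spatial.transform import Rotation as Ro
s=arm.sense(); Rm=Ro.from_quat(s['eef_rot']).as_matrix(); p=s['position']; sx,sy,sz=-Rm[:,0],Rm[:,1],-Rm[:,2]
for n in('side','scene'):
    m=camera_model(n); im=camera(n); np.save(f'pics/{n}7.npy',im); H,S,V=cv2.split(cv2.cvtColor(im,cv2.COLOR_RGB2HSV))
    q=np.mean([px(m,[.52,-.25,.15])],0); u,v=int(q[0]),int(q[1])
    c=blob((H>18)&(H<35)&(S>120)&(V>50),(u-60,v-60,u+60,v+50)); print(n,'seen',c.min(0),c.max(0),len(c))
    # tail top edge is measured at (-.044, ~-.0008) in tool (scanner x, z up)
    for th in(24,28,32,36,40):
        t=np.radians(th); bx=np.cos(t)*sx+np.sin(t)*sz; bz=-np.sin(t)*sx+np.cos(t)*sz; O=p-.044*sx-.0008*sz+.061*bx-.014*bz
        P=np.array([px(m,O+bx*a+sy*b+bz*e) for a in(.052,.098) for b in(-.025,.025) for e in(-.055,.021)]); print(th,P.min(0).round(1),P.max(0).round(1),'window h',(O+.075*bx-.055*bz).round(4))
a=np.load('pics/side7.npy')[90:210,170:290,::-1]; b=np.load('pics/scene7.npy')[150:270,150:270,::-1]
cv2.imwrite('pics/v7.png',cv2.resize(np.hstack([a,b]),(800,400),interpolation=2))
E
python3 where.py
```

```text
side seen [251. 119.] [280. 150.] 70
24 [246.8 121.3] [279.6 158.5] window h [ 0.5417 -0.2569  0.1008]
28 [247. 119.] [281.1 156. ] window h [ 0.5419 -0.2569  0.1114]
32 [247.4 116.8] [282.8 153.5] window h [ 0.5413 -0.2569  0.122 ]
36 [248.2 114.8] [284.7 151. ] window h [ 0.54   -0.2568  0.1326]
40 [249.3 113. ] [286.7 148.6] window h [ 0.538  -0.2566  0.143 ]
scene seen [193. 168.] [209. 190.] 70
24 [192.8 173.1] [211.4 200.6] window h [ 0.5417 -0.2569  0.1008]
28 [192.6 170.6] [211.1 197.7] window h [ 0.5419 -0.2569  0.1114]
32 [192.5 168.2] [210.9 194.5] window h [ 0.5413 -0.2569  0.122 ]
36 [192.4 165.7] [210.7 191.2] window h [ 0.54   -0.2568  0.1326]
40 [192.3 162.6] [210.5 187.7] window h [ 0.538  -0.2566  0.143 ]
window in label frame 0.0018393749630597458 0.0019131756344045678 0.0600731327027449 11.275 0.0017461529809357685
```

View pics/v7.png

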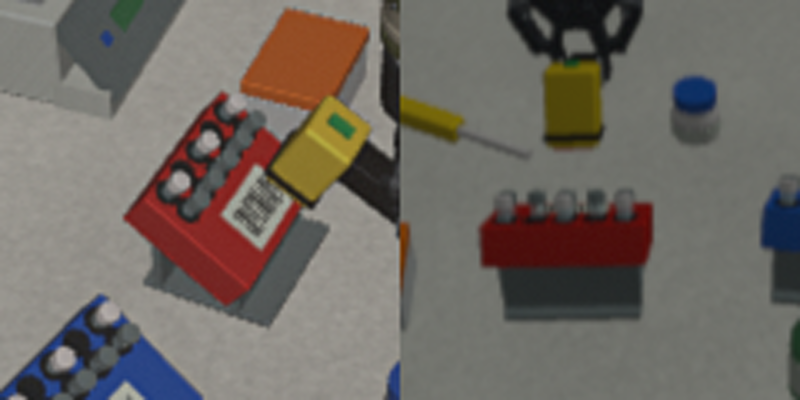

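The side and scene views show the head squarely above the red label, clear of the rack and tubes, with tilt about 31°. I'll complete the dwell, then lift.

```bash
python3 -m jog '[[[0,0,0,0],[0,0,0,0],[0,0,0,0],[0,0,0,0],[0,0,0,0]]]' >/dev/null; python3 -m jog '[[[0,0,0,0],[0,0,0,0],[0,0,0,0],[0,0,0,0],[0,0,0,0]]]'; python3 where.py
python3 -m jog '[[[0,0,-0.02,0],[0,0,-0.06,0],[0,0,-0.1,0],[0,0,-0.14,0],[0,0,-0.14,0]]]'
python3 - <<'E'
from h import *
from scipy.spatial.transform import Rotation as Ro
s=arm.sense(); Rm=Ro.from_quat(s['eef_rot']).as_matrix()
# body x=-18 at pads; hover over seat
d=np.array([np.cos(np.radians(-20)),np.sin(np.radians(-20)),0]); T=np.array([.594,.2727,.249])-.018*d
print(T,(Rm.T@(T-s['position'])).round(3),np.degrees(np.arctan2(-Rm[1,0],-Rm[0,0])))
E
```

```text
time: 12.52
position: [0.4338, -0.2475, 0.1093]
eef_rot: [0.044, 0.999, -0.0, 0.0]
contact_force: [-0.0, -0.1, -1.9]
grip_width: 0.0309
grip_force: 90.0
window in label frame 0.0018649315426958579 0.0019051173790397842 0.060074815866515974 12.525 0.002191594606172413
time: 13.15
position: [0.435, -0.2481, 0.2519]
eef_rot: [0.044, 0.999, -0.001, 0.002]
contact_force: [-0.2, -0.6, -2.7]
grip_width: 0.0305
grip_force: 90.3
[0.57708553 0.27885636 0.249     ] [-0.095  0.537  0.002] -5.024403183368995
```

```bash
python3 -m jog '[[[-0.01,0.055,0,2],[-0.02,0.11,0,4],[-0.03,0.165,0,6],[-0.04,0.22,0,8],[-0.05,0.275,0,10]]]' >/dev/null
python3 - <<'E'
from h import *
from scipy.spatial.transform import Rotation as Ro
s=arm.sense(); Rm=Ro.from_quat(s['eef_rot']).as_matrix(); T=np.array([.5771,.2789,.249])
print(s['position'],(Rm.T@(T-s['position'])).round(3),np.degrees(np.arctan2(-Rm[1,0],-Rm[0,0])))
E
```

```text
[0.50720038 0.02363437 0.24798653] [-0.001  0.265 -0.001] -15.07552966865373
```

```bash
python3 -m jog '[[[0,0.055,0,1],[0,0.11,0,3],[0,0.165,0,5],[0,0.22,0,5],[-0.001,0.265,0,5]]]' >/dev/null; python3 -m jog '[[[0,0,0.04,0],[0,0,0.07,0],[0,0,0.09,0],[0,0,0.1,0],[0,0,0.1,0]]]';  python3 - <<'E'
from h import *
from scipy.spatial.transform import Rotation as Ro
s=arm.sense(); Rm=Ro.from_quat(s['eef_rot']).as_matrix(); T=np.array([.5771,.2789,.090])
print((Rm.T@(T-s['position'])).round(4),np.degrees(np.arctan2(-Rm[1,0],-Rm[0,0])))
E
```

```text
time: 15.02
position: [0.5766, 0.2776, 0.1481]
eef_rot: [0.174, 0.985, -0.001, -0.001]
contact_force: [0.0, 0.3, -2.2]
grip_width: 0.0305
grip_force: 90.2
[-0.0001  0.0015  0.0581] -19.986785940734258
```

```bash
python3 -m jog '[[[0,0.001,0.02,0],[0,0.001,0.035,0],[0,0.001,0.041,0],[0,0.001,0.041,0]]]'; python3 -m jog '[[[0,0,0,0],[0,0,0.003,0],[0,0,0.006,0],[0,0,0.009,0],[0,0,0.009,0]]]' 1 22; python3 tilt.py w8
```

```text
time: 15.52
position: [0.5772, 0.2787, 0.1077]
eef_rot: [0.174, 0.985, -0.0, -0.0]
contact_force: [0.9, -0.4, -2.6]
grip_width: 0.0308
grip_force: 90.3
time: 16.15
position: [0.5776, 0.2788, 0.0998]
eef_rot: [0.174, 0.985, -0.0, 0.0]
contact_force: [-1.4, -1.6, 4.2]
grip_width: 0.0307
grip_force: 91.5
tail row 173
widths [62.6 62.6 62.6 62.7 62.7 63.4 63.4 63.3 63.5 63.7 63.8 63.5 63.4 63.5]
tilt deg 27.756197345790433 z at pads 0.026081035033529945 yaw -0.3476939417769812
tail top edge (tool) [ 4.44697662e-02  2.11709783e-05 -3.33784446e-03]
```

```bash
python3 -m jog '[[[0,0,0.002,0],[0,0,0.004,0],[0,0,0.004,0]]]' 1 22; python3 tilt.py w9
```

```text
time: 16.58
position: [0.5784, 0.28, 0.0981]
eef_rot: [0.174, 0.985, 0.001, 0.001]
contact_force: [-3.9, -1.9, 22.9]
grip_width: 0.031
grip_force: 93.5
tail row 172
widths [63.3 63.6 63.4 63.6 63.5 63.5 63.9 64.  64.  63.9 64.  64.  64.3 64.3]
tilt deg 25.882692068267513 z at pads 0.026176184950196874 yaw 0.4449484507326832
tail top edge (tool) [ 4.53135178e-02  3.03307973e-05 -4.72347403e-03]
```

```bash
python3 -m jog '[[[0,0,-0.002,0],[0,0,-0.002,0],[0,0,-0.002,0]]]' 0.64 22; python3 -m jog '[[[0,0,0,0],[0,0,0,0]]]' 0.632 22; python3 tilt.py w10
```

```text
time: 17.0
position: [0.5781, 0.2799, 0.0983]
eef_rot: [0.174, 0.985, 0.001, 0.001]
contact_force: [-1.2, 1.8, 10.6]
grip_width: 0.0305
grip_force: 73.2
time: 17.25
position: [0.5781, 0.2799, 0.0982]
eef_rot: [0.174, 0.985, 0.001, 0.001]
contact_force: [-0.6, 2.1, 8.1]
grip_width: 0.0314
grip_force: 34.0
tail row 172
widths [63.4 63.5 63.4 63.4 63.4 63.5 63.8 63.9 64.  64.  64.  64.1 64.  64.3]
tilt deg 25.775903483834195 z at pads 0.026005177047319535 yaw 0.5797982343931557
tail top edge (tool) [ 4.53249679e-02  2.08958760e-05 -4.87352447e-03]
```

Closing position controls the grip: it is now 34 N. I'll press on and let the scanner level itself.

```bash
python3 -m jog '[[[0,0,0.003,0],[0,0,0.006,0],[0,0,0.008,0],[0,0,0.008,0]]]' 0.629 20; python3 tilt.py w11
```

```text
time: 17.8
position: [0.5791, 0.2789, 0.0898]
eef_rot: [0.174, 0.985, 0.001, 0.001]
contact_force: [2.6, 0.9, 4.1]
grip_width: 0.0318
grip_force: 18.8
tail row 174
widths [68.6 68.9 68.8 68.8 68.7 68.8 68.6 68.6 68.5 68.1 68.1 68.1 68.1 68. ]
tilt deg 9.384224135168312 z at pads 0.02424883446074829 yaw 0.5161693020107864
tail top edge (tool) [ 4.67212190e-02  6.61818630e-05 -1.54562418e-02]
```

Tilt is down to 9° and the scanner is within about 1 mm of its seat lengthwise. A little lower, then open gently.

```bash
python3 -m jog '[[[0,0,0.003,0],[0,0,0.004,0],[0,0,0.004,0]]]' 0.628 20;  python3 -m jog '[[[0,0,0,0],[0,0,0,0]]]' 0.6; python3 -m jog '[[[0,0,0,0],[0,0,0,0],[0,0,0,0],[0,0,0,0]]]' 0; python3 -m jog '[[[0,0,-0.02,0],[0,0,-0.06,0],[0,0,-0.12,0],[0,0,-0.18,0],[0.02,0,-0.22,0]]]'
python3 - <<'E'
from h import *
m=camera_model('wrist'); im=camera('wrist'); H,S,V=cv2.split(cv2.cvtColor(im,cv2.COLOR_RGB2HSV))
q=px(m,[.594,.2727,.114]); u,v=int(q[0]),int(q[1])
c=blob(V<38,(u-26,v-75,u+26,v+70)); r=cv2.minAreaRect(c); b=cv2.boxPoints(r); b=b[np.argsort(b[:,1])]
T,D=onz(m,(b[0]+b[1])/2,.114),onz(m,(b[2]+b[3])/2,.114); d=(D-T)/np.linalg.norm(D-T)
print(r,T,D,np.linalg.norm(D-T),np.degrees(np.arctan2(d[1],d[0])),'grip from tail',T+.061*d,'seat .594 .2727')
a=im[max(v-120,0):v+120,u-150:u+150,::-1]; s=camera('side')[200:384,60:290,::-1]
cv2.imwrite('pics/end.png',np.hstack([cv2.resize(a,(400,320)),cv2.resize(s,(400,320),interpolation=2)])); print(arm.sense()['time'])
E
```

```text
time: 18.23
position: [0.5784, 0.2788, 0.0855]
eef_rot: [0.174, 0.985, 0.0, 0.001]
contact_force: [2.8, -0.4, 3.3]
grip_width: 0.0319
grip_force: 13.9
time: 18.48
position: [0.5767, 0.2786, 0.0847]
eef_rot: [0.173, 0.985, -0.0, -0.001]
contact_force: [0.2, -0.4, -0.6]
grip_width: 0.0338
grip_force: 0.0
time: 18.98
position: [0.5775, 0.2788, 0.0853]
eef_rot: [0.174, 0.985, -0.0, -0.0]
contact_force: [-0.7, -0.2, 0.4]
grip_width: 0.0855
grip_force: 0.0
time: 19.6
position: [0.5598, 0.2853, 0.3098]
eef_rot: [0.175, 0.985, 0.001, 0.002]
contact_force: [-0.5, 0.1, -0.3]
grip_width: 0.0852
grip_force: 0.0
((256.0, 193.5), (85.0, 24.0), 90.0) [0.53459876 0.29463372 0.114     ] [0.64085608 0.25563036 0.114     ] 0.11318957681573445 -20.15642750611478 grip from tail [0.59186284 0.27361408 0.114     ] seat .594 .2727
19.7
```

View pics/end.png

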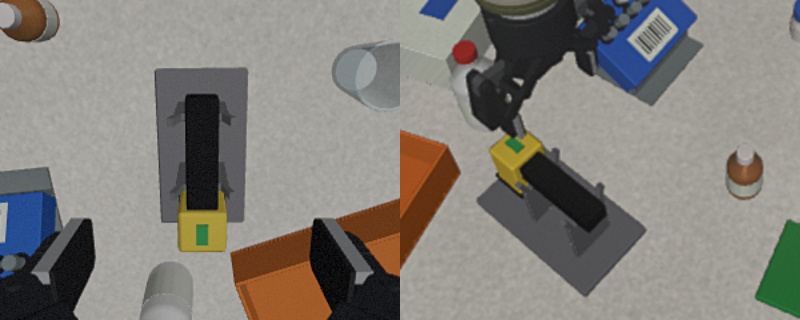

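The scanner lies level in the grey cradle, within about 3 mm of its original position and with its yaw unchanged. The gripper is open and well above it, and the bystanders are in place. I'm handing in.

```bash
python3 -m jog '[[[0,0,0,0],[0,0,0,0],[0,0,0,0]]]' >/dev/null; python3 -c "
from bench import arm
print(arm.sign_off())"
```

```text
the job is handed in; nothing more can be done
None
```

I held the scanner still about 60 mm off the red label for about 2.6 s, then laid it back in its cradle within about 3 mm of its seat, released it and handed the job in; no verdict came back.

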